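Find the weighted foot for the tall paper rose

TASK

The tall paper rose needs the stand foot with the steel core. Slide the tray's clear cover fully open, lift each of the two look-alike wooden feet clear of the tray in turn to feel which is heavier, and stand the lighter one back upright in the tray. Finish still holding the heavier foot in the gripper, upright and still, about 15 cm above the middle of the round green mat; leave the cover open and do not disturb the tape roll, the vase or the tin.

Things in the scene. Friction and masses are not known exactly. Their poses are not given: they have to be found in the camera images.
- tray: fixed pale wood tray; floor 150 (its x) by 324 mm (its y), 8 mm thick, open at its x ends. Along each y end a rail 12 mm thick, 72 mm high (inner faces at y = -150, +150 mm) runs from x = -75 to +225 mm and carries the cover. Origin: centre of the floor's underside, on the table; +x: the way the cover opens, away from the robot. The feet stand on grey felt discs at x = 0, y = -70 and +70 mm
- cover (a joint): clear cover 150 by 324 mm, 4 mm thick, with dark edges 6 mm thick, underside 73 mm above the table; slides on the rails along the tray's +x; value in m: 0 shut (over the floor), 0.15 fully open (clear of it). About 2 N of friction plus 4 N per m/s; stays where left; starts up to 30 mm open
- cover_handle (a point): grip point on the cover's dark handle, an upright bar 14 mm thick along the tray's x, 60 mm long along the tray's y, standing on the middle of the cover; its top is 44 mm above the cover's underside. The point is on its centre line 14 mm below its top, 26 mm above the clear sheet; axes as the tray's
- foot_a_mid (a point): turned beech stand foot, one of two alike to the eye: base 68 mm across, 14 mm high, then an upright neck 44 mm across, 56 mm tall in all. Point: on its axis half-way up (28 mm); z up its axis. Grip the neck from above, about 42 mm up. Starts on one of the tray's felt discs, up to 12 mm off. Either may hold the steel core (it has under 2 mm of play inside): 0.42 to 0.6 kg with it, 0.15 to 0.27 kg without
- foot_b_mid (a point): turned beech stand foot, one of two alike to the eye: base 68 mm across, 14 mm high, then an upright neck 44 mm across, 56 mm tall in all. Point: on its axis half-way up (28 mm); z up its axis. Grip the neck from above, about 42 mm up. Starts on one of the tray's felt discs, up to 12 mm off. Either may hold the steel core (it has under 2 mm of play inside): 0.42 to 0.6 kg with it, 0.15 to 0.27 kg without
- mat_mid (a point): round green mat, 140 mm across, 3 mm thick, fixed on the table; the point is the centre of its upper face
- tape_mid (a point): bystander: loose roll of cream tape lying flat, 90 mm across, 24 mm high; the point is its centre
- vase_mid (a point): bystander: loose copper bud vase, 66 mm across, 90 mm tall, with a gold paper rose to about 165 mm above the table; the point is 45 mm up on its axis
- tin_mid (a point): bystander: loose flat round steel tin, 60 mm across, 28 mm high; the point is its centre
There are look-alikes about, which are no part of the job. What is meant by the part that bears mat_mid is not black, and is the larger of those in its own colour.

How it is judged:
On the way, in this order (a step that is already met when the one before it is completed fails the run):
1. the cover is slid open (at least 135 of its 150 mm) (value of joint cover above 0.135 m), for 0.2 s.
2. the lighter foot, too, has been lifted at least 30 mm in the gripper while the heavier stands on the tray (pressing on it with over 3.3 N) (((height (world z) of foot_a_mid above 0.066 m and contact force between the fingers and foot_a above 0.5 N and contact force between foot_b and tray above 3.3 N) or (height (world z) of foot_b_mid above 0.066 m and contact force between the fingers and foot_b above 0.5 N and contact force between foot_a and tray above 3.3 N))), for 0.3 s.
3. the lighter foot stands upright in the tray again, let go, beside the heavier (x of foot_a_mid in the frame of tray between -0.075 and 0.075 m and y of foot_a_mid in the frame of tray between -0.15 and 0.15 m and height (world z) of each of foot_a_mid, foot_b_mid below 0.045 m and angle between each of foot_a_mid, foot_b_mid's own z axis and vertical below 0.15 rad and linear speed of each of foot_a, foot_b below 0.02 m/s and contact force between the fingers and foot_a below 0.2 N and x of foot_b_mid in the frame of tray between -0.075 and 0.075 m and y of foot_b_mid in the frame of tray between -0.15 and 0.15 m and contact force between the fingers and foot_b below 0.2 N), for 0.1 s.
At the end, for the whole second after the job is handed in: The heavier foot is gripped, still, upright within 0.25 rad, its middle within 50 mm sideways of the mat centre and 90 to 240 mm above the table; the lighter (under 3.3 N on the tray) stands upright, at rest and let go on the tray floor; the cover is at least 120 mm open (value of joint cover above 0.12 m and ((x of foot_b_mid in the frame of tray between -0.075 and 0.075 m and y of foot_b_mid in the frame of tray between -0.15 and 0.15 m and height (world z) of foot_b_mid below 0.045 m and angle between foot_b_mid's own z axis and vertical below 0.15 rad and linear speed of foot_b below 0.02 m/s and contact force between the fingers and foot_b below 0.2 N and contact force between foot_b and tray between 0.5 and 3.3 N and contact force between the fingers and foot_a above 1 N and horizontal distance between foot_a_mid and mat_mid below 0.05 m and height (world z) of foot_a_mid between 0.09 and 0.24 m and angle between foot_a_mid's own z axis and vertical below 0.25 rad and linear speed of foot_a below 0.03 m/s) or (x of foot_a_mid in the frame of tray between -0.075 and 0.075 m and y of foot_a_mid in the frame of tray between -0.15 and 0.15 m and height (world z) of foot_a_mid below 0.045 m and angle between foot_a_mid's own z axis and vertical below 0.15 rad and linear speed of foot_a below 0.02 m/s and contact force between the fingers and foot_a below 0.2 N and contact force between foot_a and tray between 0.5 and 3.3 N and contact force between the fingers and foot_b above 1 N and horizontal distance between foot_b_mid and mat_mid below 0.05 m and height (world z) of foot_b_mid between 0.09 and 0.24 m and angle between foot_b_mid's own z axis and vertical below 0.25 rad and linear speed of foot_b below 0.03 m/s))); the arm keeps its last pose, push and grip.
It fails at once if the tape was disturbed (moved more than 30 mm) (distance of tape_mid from where it was at the start of the episode above 0.03 m).
It fails at once if the vase was disturbed (moved more than 30 mm) (distance of vase_mid from where it was at the start of the episode above 0.03 m).
It fails at once if the tin was disturbed (moved more than 30 mm) (distance of tin_mid from where it was at the start of the episode above 0.03 m).
It also fails if it takes over 72 s, if anything falls off the work surface, if the arm or the gripper's body presses on something with over 40 N, if the wrist force passes 120 N, or if a joint passes its speed limit or range.

ROBOT

A 6-joint arm with a two-finger parallel gripper is mounted at the origin on the work surface. World frame = base frame: x ahead of the robot, y to its left, z up, the work surface at z = 0. Lengths are in m, angles in rad, forces in N, time in s.
With the tool pointing down it reaches from about 0.3 to 0.775 m from the base axis. Payload 14.6 kg.
Tool frame: the origin (TCP) lies at the very end of the fingers, on their centre line; the grasp point (between the pads) lies 19 mm behind it; z points along the fingers, y is the direction in which the jaws open and shut (so a half turn about z gives the same grasp; the last joint's range is limited). The gripper opens to 94 mm and grips with 3 to 60 N. Pads are 16 mm wide; open, the fingers measure 119 mm over their backs; the gripper's body (75 mm by 177 mm) begins 78 mm behind the grasp point.
Start: joints at [-1.285, 0.3, 1.521, -0, 1.321, -0.067], TCP at [0.19, -0.516, 0.205] pointing down, gripper open.
Joint ranges: [-3.03, 3.03], [-0.79, 2.21], [0.23, 2.52], [-1.04, 4.18], [0, 3.07], [-2.55, 2.55]. Speed limits (rad/s): [2.22, 2.22, 2.57, 3.14, 3.14, 3.14].

INTERFACE

Orientations are given as [roll, pitch, yaw] about the fixed x, y, z axes, in that order (R = Rz(yaw) Ry(pitch) Rx(roll)).
In Python, from station import status, camera, ctrl gives the robot as it stands. The module is installed in compiled form; this text tells all that it offers.
- The arm moves only by the shell command python3 -m jog 'ROWS' [FORCE]. ROWS is JSON, a list of rows, each a list of 7 numbers: the shift along the tool's x, y, z each as a share of 1000 mm, from -1 to 1, then the turn, a rotation vector about the tool's x, y, z each as a share of pi/2 rad, from -1 to 1, then the opening, from -1 (shut) to 1 (fully open), so that 0 is half open. A call has 1 to 20 rows; each row is the pose to reach, as a shift and turn from the pose measured when the call began, along the tool's axes at that moment; what a row does not reach only later rows make up. A row lasts 1/10 s, in which the tool goes at most 50 mm and 8.59 degrees, less where a joint would pass 70% of its speed; a pose out of reach is approached as far as the arm can. A call with a number of a shift or a turn outside -1 to 1 is refused whole. A call with a gripper value outside its range is refused whole. The fingers move at their own pace and stop on an object; FORCE is the grip in N (left out, the last holds). Time passes only in rows, so rows that repeat a pose let the fingers close. It gives the time, the measured TCP pose, the force and the opening at its end, in the units of the state.
- status.get_obs(): the state, without advancing time (a new reading comes with each control period).
- camera(name): name is "scene" or "top"; returns a dict with "image" (480x640x3 uint8, red, green, blue), "fx", "fy", "cx", "cy" (pixels), "world_from_camera" (4x4, takes a point from camera to world coordinates). Camera axes: x right, y down, z forward; pixel columns grow to the right and rows downward; lengths in m; the calibration is good to about 2 mm. A picture is of the moment at which its call begins. There is no depth.
- ctrl.hand_in(): hands the job in, once; it reports no verdict.
The state is a dict: "time_s": time; "qpos": joint angles; "joint_vel": joint speeds; "tau": joint torques, N m; "ee_pos": TCP position; "eef_rot": TCP orientation; "force": force on the tool from outside, world axes, zero at the start; "moment": the same for the moment, N m; "grip_width": finger opening in m.
Only numpy, scipy, OpenCV 4.12 (cv2) and the standard library are available. Lean on these libraries where they do the work, as an engineer would, in place of code of your own. Each camera call takes 0.05 s, during which the arm holds its last target.

## Working session

There is one attempt and no reset: what is moved stays moved. The work goes in short steps, Python scripts to look and compute and a shell command to move; the robot and the scene stay as the last step left them, time stands still between calls to the robot, and variables do not carry over. Pictures are saved under pics/ and viewed, and the job is handed in when it is done.

```bash
mkdir -p pics; python3 - <<'E'
from station import status,camera
import cv2,numpy as np
o=status.get_obs();print({k:np.round(v,3).tolist() for k,v in o.items()})
for n in("scene","top"):
    c=camera(n);cv2.imwrite(f"pics/{n}0.png",c["image"][:,:,::-1]);print(n,c["fx"],c["fy"],c["cx"],c["cy"],np.round(c["world_from_camera"],4).tolist())
E
```

```text
{'time_s': 0.0, 'qpos': [-1.285, 0.3, 1.522, 0.0, 1.321, -0.067], 'joint_vel': [0.002, -0.0, 0.0, -0.002, 0.001, -0.002], 'tau': [0.003, -53.18, -35.274, 0.071, 0.024, -0.0], 'ee_pos': [0.19, -0.516, 0.205], 'eef_rot': [-3.14, -0.0, 0.353], 'force': [0.037, -0.011, -1.029], 'moment': [0.027, -0.047, -0.02], 'grip_width': 0.094}
scene 456.47409028249245 456.47409028249245 317.00642829039583 241.12401473922128 [[0.0697, 0.6129, -0.7871, 1.4966], [0.9976, -0.0419, 0.0558, -0.0973], [0.0012, -0.789, -0.6143, 0.8761], [0.0, 0.0, 0.0, 1.0]]
top 472.50257568342374 472.50257568342374 329.1973406748592 233.12373342035926 [[0.0228, -0.9928, 0.1173, 0.3121], [-0.9997, -0.0224, 0.0047, 0.0054], [-0.002, -0.1173, -0.9931, 1.3965], [0.0, 0.0, 0.0, 1.0]]
```

View pics/scene0.png

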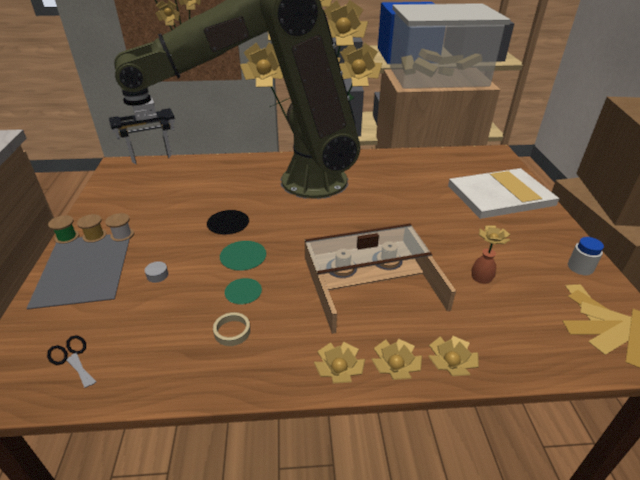

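View pics/top0.png

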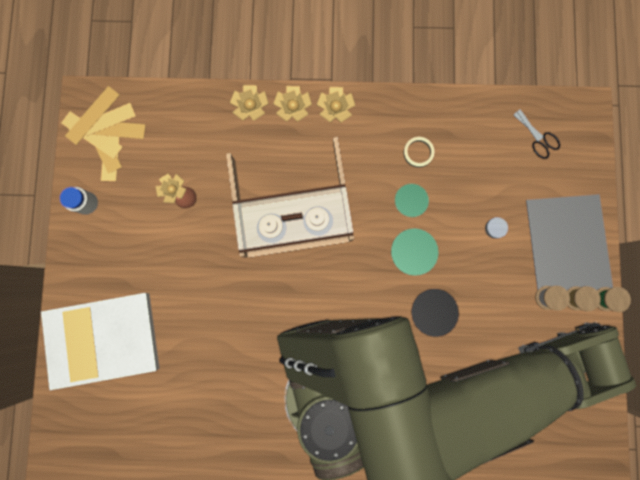

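The top view shows the tray around (293,220), with its feet at about (271,226) and (317,218) and the dark handle at (291,217). The larger green mat is at (415,252), the tape at (419,152), the vase at (185,197) and the tin at (497,228). Next I'll measure them.

```bash
cat > h.py <<'E'
import numpy as np,cv2
from station import status,camera
def ray(c,p):
    T=np.array(c["world_from_camera"]);d=T[:3,:3]@np.array([(p[0]-c["cx"])/c["fx"],(p[1]-c["cy"])/c["fy"],1]);return T[:3,3],d
def onz(c,p,z):
    o,d=ray(c,p);return o+d*(z-o[2])/d[2]
def blobs(c,mask,box,n=4):
    m=np.zeros_like(mask);x0,y0,x1,y1=box;m[y0:y1,x0:x1]=mask[y0:y1,x0:x1]
    k,l,s,ce=cv2.connectedComponentsWithStats(m.astype(np.uint8))
    return sorted([(int(s[i][4]),s[i][:4].tolist(),ce[i].round(2).tolist()) for i in range(1,k)],reverse=True)[:n]
E
python3 - <<'E'
from h import *
c=camera("top");im=c["image"];s=camera("scene")
hsv=cv2.cvtColor(im,cv2.COLOR_RGB2HSV)
g=(hsv[...,0]>65)&(hsv[...,0]<95)&(hsv[...,1]>90)
for b in blobs(c,g,(350,150,470,300),3):print("green",b,onz(c,b[2],.003).round(4))
dk=im.max(2)<70
for b in blobs(c,dk,(225,170,360,265),6):print("dark",b,onz(c,b[2],.117).round(4))
print("tape",onz(c,(419,152),.024),"tin",onz(c,(497,228),.028),"vase",onz(c,(186,197),.09))
cv2.imwrite("pics/t1.png",cv2.resize(im[130:265,220:360],None,fx=5.5,fy=4.4*1.0,interpolation=cv2.INTER_CUBIC)[:,:,::-1])
cv2.imwrite("pics/s1.png",cv2.resize(s["image"][215:335,295:465],None,fx=4.5,fy=4.5,interpolation=cv2.INTER_CUBIC)[:,:,::-1])
E
```

```text
green (746, [396, 185, 31, 31], [411.33, 199.82]) [ 0.5825 -0.2315  0.003 ]
green (632, [394, 230, 43, 38], [420.01, 243.16]) [ 0.4527 -0.2575  0.003 ]
green (3, [421, 257, 2, 2], [421.33, 257.33]) [ 0.4108 -0.2614  0.003 ]
tape [ 0.7238872  -0.25049838  0.024     ] tin [ 0.49973338 -0.47733549  0.028     ] vase [0.55949292 0.41641303 0.09      ]
```

View pics/t1.png

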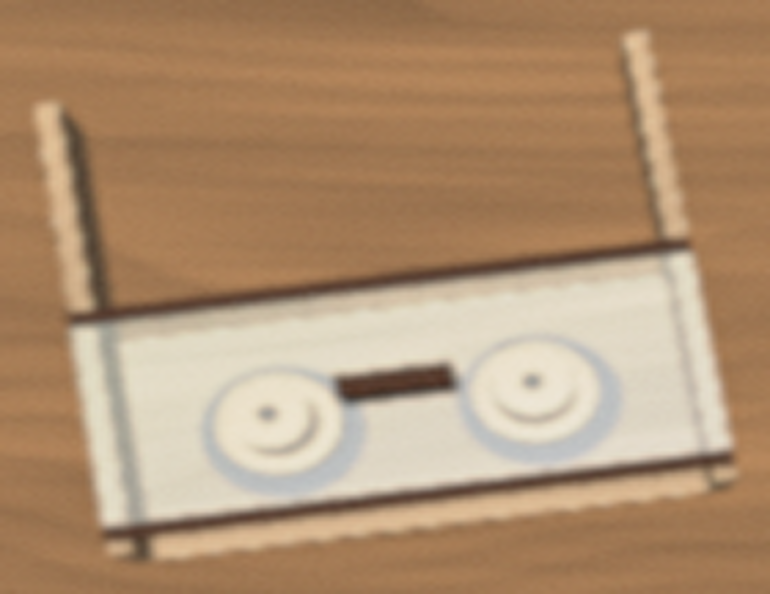

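View pics/s1.png

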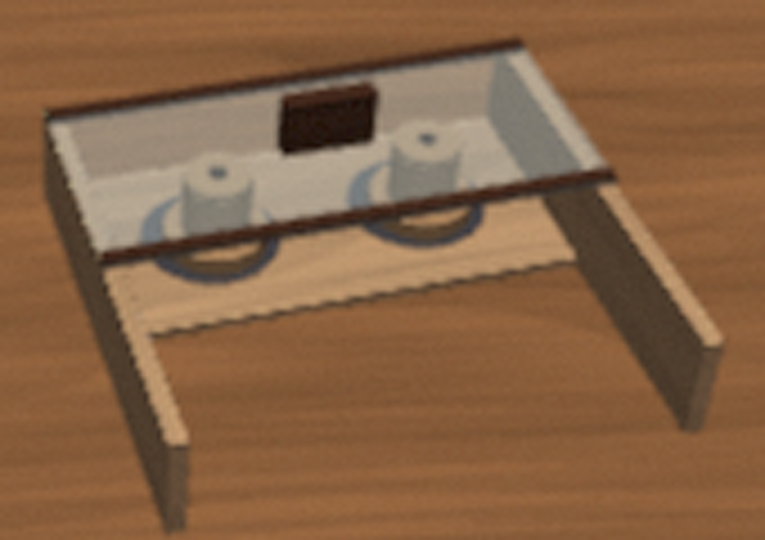

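The close-ups show the cover's dark edges and the handle clearly. The foot top centres in the top crop are at about (267,412) and (531,380), and the rails' far ends at (48,104) and (635,34). Next step is turning these into coordinates.

```bash
python3 - <<'E'
from h import *
c=camera("top");im=c["image"];s=camera("scene")
P=lambda x,y:(220+x/5.5-.4,130+y/4.4-.4)
S=lambda x,y:(295+x/4.5-.4,215+y/4.5-.4)
T=lambda n,x,y,z:print(n,"top",onz(c,P(x,y),z)[:2].round(4))
U=lambda n,x,y,z:print(n,"scn",onz(s,S(x,y),z)[:2].round(4))
T("footL",267,412,.056+.008);U("footL(right in scene)",427,139,.064)
T("footR",531,380,.064);U("footR",217,173,.064)
T("handletop",394,376,.117);U("handletop",327,91,.117)
T("covfar L",72,318,.079);T("covfar R",690,243,.079);T("covnear L",104,532,.079);T("covnear R",735,457,.079)
U("covfar L",615,177,.079);U("covfar R",106,258,.079);U("covnear L",522,43,.079);U("covnear R",47,115,.079)
T("railend L",48,104,.072);T("railend R",635,34,.072)
U("railend L",708,342,.072);U("railend R",173,440,.072)
hsv=cv2.cvtColor(im,cv2.COLOR_RGB2HSV)
g=(hsv[...,0]>60)&(hsv[...,0]<100)&(hsv[...,1]>60)
for b in blobs(c,g,(350,150,470,300),2):print("green",b,onz(c,np.array(b[1][:2])+(np.array(b[1][2:])-1)/2,.003).round(4))
i2=s["image"];hsv=cv2.cvtColor(i2,cv2.COLOR_RGB2HSV)
g=(hsv[...,0]>60)&(hsv[...,0]<100)&(hsv[...,1]>60)
for b in blobs(s,g,(200,230,300,310),2):print("greenS",b,onz(s,b[2],.003).round(4))
E
```

```text
footL top [0.4938 0.1862]
footL(right in scene) scn [0.4906 0.182 ]
footR top [0.5178 0.05  ]
footR scn [0.5154 0.0449]
handletop top [0.5106 0.1166]
handletop scn [0.5053 0.1119]
covfar L top [0.5505 0.2868]
covfar R top [ 0.6068 -0.0303]
covnear L top [0.413  0.2641]
covnear R top [ 0.4682 -0.0559]
covfar L scn [0.5539 0.284 ]
covfar R scn [ 0.6065 -0.031 ]
covnear L scn [0.4122 0.2597]
covnear R scn [ 0.4686 -0.0586]
railend L top [0.6936 0.3075]
railend R top [0.7477 0.0011]
railend L scn [0.6919 0.3006]
railend R scn [ 0.7454 -0.0053]
green (1648, [392, 229, 46, 46], [414.34, 251.54]) [ 0.4276 -0.2413  0.003 ]
green (819, [396, 184, 32, 32], [411.41, 199.93]) [ 0.5835 -0.232   0.003 ]
greenS (1045, [220, 241, 46, 29], [242.57, 255.03]) [ 0.4305 -0.2451  0.003 ]
greenS (723, [225, 279, 36, 25], [242.7, 290.79]) [ 0.5845 -0.2358  0.003 ]
```

```bash
cat >> h.py <<'E'
from scipy.spatial.transform import Rotation as R
def togo(pos,yawdeg):
    o=status.get_obs();r=R.from_euler('xyz',o["eef_rot"]);t=R.from_euler('xyz',[np.pi,0,np.radians(yawdeg)])
    d=r.inv().apply(np.array(pos)-o["ee_pos"]);w=(r.inv()*t).as_rotvec()/(np.pi/2)
    print("shift",d.round(4),"turn",w.round(4),"pos",np.round(o["ee_pos"],4),"rot",np.round(o["eef_rot"],4),"F",np.round(o["force"],2),"w",round(float(o["grip_width"]),4),"t",round(o["time_s"],2))
E
python3 -c "
from h import *
togo((.509,.114,.18),100)"
```

```text
shift [ 0.517  -0.481   0.0255] turn [-2.000e-04 -2.000e-04 -8.865e-01] pos [ 0.19   -0.516   0.2053] rot [-3.1412 -0.      0.3528] F [-0.13  0.39 -0.7 ] w 0.094 t 0.3
```

```bash
python3 -m jog '[[0.517,-0.481,0.025,0,0,-0.887,1],[0.517,-0.481,0.025,0,0,-0.887,1],[0.517,-0.481,0.025,0,0,-0.887,1],[0.517,-0.481,0.025,0,0,-0.887,1],[0.517,-0.481,0.025,0,0,-0.887,1],[0.517,-0.481,0.025,0,0,-0.887,1],[0.517,-0.481,0.025,0,0,-0.887,1],[0.517,-0.481,0.025,0,0,-0.887,1],[0.517,-0.481,0.025,0,0,-0.887,1],[0.517,-0.481,0.025,0,0,-0.887,1],[0.517,-0.481,0.025,0,0,-0.887,1],[0.517,-0.481,0.025,0,0,-0.887,1],[0.517,-0.481,0.025,0,0,-0.887,1],[0.517,-0.481,0.025,0,0,-0.887,1],[0.517,-0.481,0.025,0,0,-0.887,1],[0.517,-0.481,0.025,0,0,-0.887,1],[0.517,-0.481,0.025,0,0,-0.887,1],[0.517,-0.481,0.025,0,0,-0.887,1]]' 15; python3 - <<'E'
from h import *
togo((.509,.114,.084),100)
s=camera("scene");cv2.imwrite("pics/s2.png",cv2.resize(s["image"][135:335,255:485],None,fx=3,fy=3)[:,:,::-1])
E
```

```text
time_s: 2.1
ee_pos: [0.5087, 0.1127, 0.1808]
eef_rot: [3.141, -0.0, 1.745]
force: [0.1, -0.5, 0.1]
grip_width: 0.0939
shift [0.0012 0.0005 0.0968] turn [ 0.0002 -0.0002 -0.0005] pos [0.5087 0.1127 0.1808] rot [ 3.1413e+00 -3.0000e-04  1.7446e+00] F [ 0.08 -0.5   0.06] w 0.0939 t 2.1
```

View pics/s2.png

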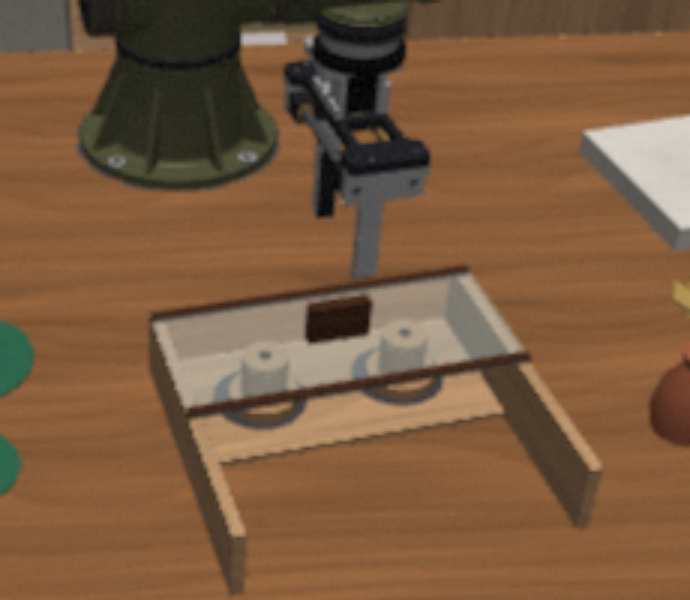

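The gripper hovers over the handle with its jaws along the tray's x. I'll descend and grip.

```bash
python3 -m jog '[[0,0,0.05,0,0,0,1],[0,0,0.08,0,0,0,1],[0,0,0.094,0,0,0,1],[0,0,0.094,0,0,0,1],[0,0,0.094,0,0,0,-1],[0,0,0.094,0,0,0,-1],[0,0,0.094,0,0,0,-1],[0,0,0.094,0,0,0,-1],[0,0,0.094,0,0,0,-1],[0,0,0.094,0,0,0,-1],[0,0,0.094,0,0,0,-1],[0,0,0.094,0,0,0,-1]]' 15
```

```text
time_s: 3.35
ee_pos: [0.5088, 0.1128, 0.0868]
eef_rot: [3.141, -0.0, 1.744]
force: [-0.1, 0.2, -0.1]
grip_width: 0.0333
```

```bash
python3 -m jog '[[0,0,0,0,0,0,-1],[0,0,0,0,0,0,-1],[0,0,0,0,0,0,-1],[0,0,0,0,0,0,-1],[0,0,0,0,0,0,-1],[0,0,0,0,0,0,-1]]' 15
```

```text
time_s: 3.95
ee_pos: [0.5087, 0.1128, 0.0868]
eef_rot: [3.141, -0.0, 1.745]
force: [-1.2, 0.9, 0.4]
grip_width: 0.014
```

```bash
python3 -m jog '[[0,0.01,0,0,0,0,-1],[0,0.03,0,0,0,0,-1],[0,0.05,0,0,0,0,-1],[0,0.07,0,0,0,0,-1],[0,0.09,0,0,0,0,-1],[0,0.11,0,0,0,0,-1],[0,0.125,0,0,0,0,-1],[0,0.133,0,0,0,0,-1],[0,0.136,0,0,0,0,-1],[0,0.136,0,0,0,0,-1]]' 20; python3 - <<'E'
from h import *
togo((.509,.114,.087),100)
E
```

```text
time_s: 4.95
ee_pos: [0.643, 0.1367, 0.0868]
eef_rot: [3.14, -0.001, 1.745]
force: [1.8, 4.2, 2.6]
grip_width: 0.0142
shift [ 0.0008 -0.1359 -0.0003] turn [ 0.0007 -0.0004 -0.0004] pos [0.643  0.1367 0.0868] rot [ 3.1405e+00 -7.0000e-04  1.7447e+00] F [1.81 4.21 2.57] w 0.0142 t 4.95
```

```bash
python3 -m jog '[[0,0.002,0,0,0,0,-1],[0,0.004,0,0,0,0,-1],[0,0.004,0,0,0,0,-1]]' 20;  python3 - <<'E'
from h import *
togo((.509,.114,.087),100)
c=camera("top");s=camera("scene")
cv2.imwrite("pics/s3.png",cv2.resize(s["image"][155:335,275:475],None,fx=3,fy=3)[:,:,::-1])
E
```

```text
time_s: 5.25
ee_pos: [0.6468, 0.1374, 0.0868]
eef_rot: [3.141, -0.001, 1.745]
force: [-1.8, 2.8, 3.0]
grip_width: 0.014
shift [ 0.0008 -0.1398 -0.0003] turn [ 0.0005 -0.0005 -0.0004] pos [0.6468 0.1374 0.0868] rot [ 3.1408e+00 -8.0000e-04  1.7447e+00] F [-1.78  2.84  2.99] w 0.014 t 5.25
```

View pics/s3.png

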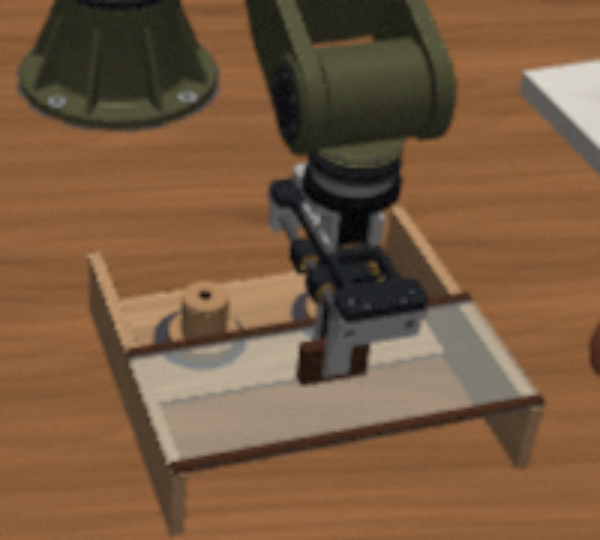

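The cover is close to the rail ends. I'll creep forward until the force shows the stop.

```bash
python3 -m jog '[[0,0.002,0,0,0,0,-1],[0,0.004,0,0,0,0,-1]]' 20; python3 -m jog '[[0,0.002,0,0,0,0,-1],[0,0.003,0,0,0,0,-1]]' 20;  python3 - <<'E'
from h import *
togo((.509,.114,.087),100)
E
```

```text
time_s: 5.55
ee_pos: [0.6471, 0.1375, 0.0866]
eef_rot: [-3.132, -0.001, 1.745]
force: [-39.9, -5.8, 20.5]
grip_width: 0.0146
time_s: 5.75
ee_pos: [0.6467, 0.1374, 0.0865]
eef_rot: [-3.123, -0.001, 1.745]
force: [-37.8, -3.7, 19.4]
grip_width: 0.0141
shift [ 0.0008 -0.1397  0.0022] turn [-0.0121 -0.0003 -0.0003] pos [0.6467 0.1374 0.0865] rot [-3.1226e+00 -5.0000e-04  1.7449e+00] F [-37.82  -3.72  19.39] w 0.0141 t 5.75
```

The stop was reached, which puts the tray origin at about (0.499, 0.111) and agrees with the camera. I'll relax, release and rise.

```bash
python3 -m jog '[[0,0,0,-0.012,0,0,-1],[0,0,0,-0.012,0,0,-0.3],[0,0,0,-0.012,0,0,-0.2],[0,0,0,-0.012,0,0,-0.2],[0,0,0,-0.012,0,0,-0.2],[0,0,-0.03,-0.012,0,0,-0.2],[0,0,-0.07,-0.012,0,0,0.2],[0,0,-0.1,-0.012,0,0,0.5],[0,-0.05,-0.1,-0.012,0,0,0.6],[0,-0.1,-0.1,-0.012,0,0,0.6],[0,-0.15,-0.1,-0.012,0,0,0.6]]' 20;  python3 - <<'E'
from h import *
togo((.492,.184,.18),100)
c=camera("top");s=camera("scene")
cv2.imwrite("pics/s4.png",cv2.resize(s["image"][155:335,275:475],None,fx=4,fy=3.3,interpolation=cv2.INTER_CUBIC)[:,:,::-1])
E
```

```text
time_s: 6.85
ee_pos: [0.4991, 0.1113, 0.189]
eef_rot: [-3.141, -0.0, 1.745]
force: [0.4, -0.6, 1.2]
grip_width: 0.0732
shift [0.0728 0.0056 0.0091] turn [-0.0001 -0.0003 -0.0004] pos [0.4991 0.1113 0.189 ] rot [-3.1414e+00 -4.0000e-04  1.7447e+00] F [ 0.4  -0.58  1.2 ] w 0.0732 t 6.85
```

View pics/s4.png

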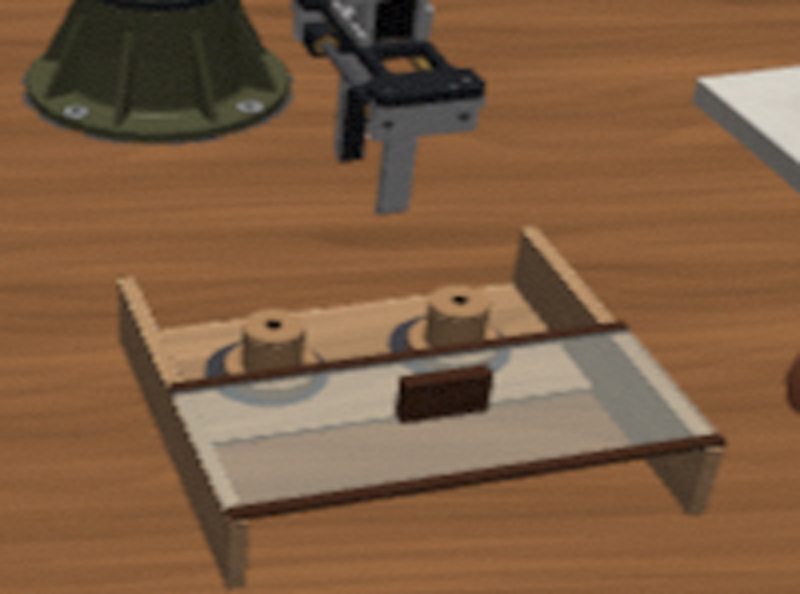

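The cover is fully open and both feet are upright, with neck tops at (274,323) and (459,300) in the crop. The known handle position lets me check the camera for bias.

```bash
python3 - <<'E'
from h import *
s=camera("scene")
S=lambda x,y:(275+x/4-.4,155+y/3.3-.4)
for n,x,y,z in(("handle",445,375,.117),("R",274,323,.064),("L",459,299,.064)):print(n,onz(s,S(x,y),z).round(4))
c=camera("top");cv2.imwrite("pics/t4.png",cv2.resize(c["image"][130:265,220:360],None,fx=5.5,fy=4.4,interpolation=cv2.INTER_CUBIC)[:,:,::-1])
E
```

```text
handle [0.6467 0.1367 0.117 ]
R [0.5129 0.0459 0.064 ]
L [0.4893 0.1819 0.064 ]
```

View pics/t4.png

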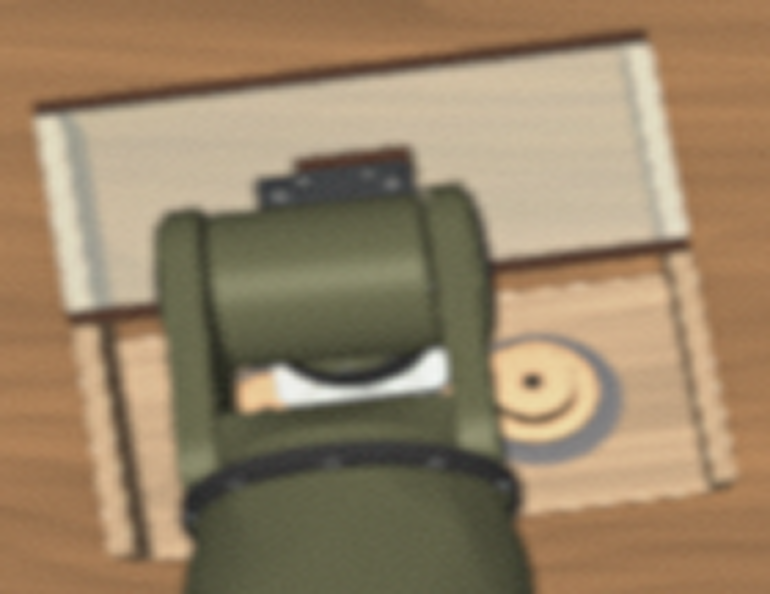

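The scene view agrees with the known handle position to 1 mm. I'll go over the left foot (0.4905, 0.1835), descend and grip.

```bash
python3 -m jog '[[0.04,0.004,0.02,0,0,0,0.6],[0.073,0.004,0.05,0,0,0,0.6],[0.073,0.004,0.09,0,0,0,0.6],[0.073,0.004,0.12,0,0,0,0.6],[0.073,0.004,0.14,0,0,0,0.6],[0.073,0.004,0.15,0,0,0,0.6],[0.073,0.004,0.157,0,0,0,0.6],[0.073,0.004,0.157,0,0,0,0.6],[0.073,0.004,0.157,0,0,0,0.6]]' 25; python3 - <<'E'
from h import *
togo((.4905,.1835,.031),100)
f=[status.get_obs()["force"]];
s=camera("scene")
cv2.imwrite("pics/s5.png",cv2.resize(s["image"][155:335,275:475],None,fx=4,fy=3.3,interpolation=cv2.INTER_CUBIC)[:,:,::-1])
E
```

```text
time_s: 7.95
ee_pos: [0.4932, 0.1845, 0.0341]
eef_rot: [3.139, -0.001, 1.745]
force: [0.8, -0.9, 1.3]
grip_width: 0.0753
shift [-0.0006 -0.0028  0.0031] turn [ 0.0019 -0.0004 -0.0004] pos [0.4932 0.1845 0.0341] rot [ 3.1387e+00 -6.0000e-04  1.7447e+00] F [ 0.78 -0.9   1.3 ] w 0.0753 t 7.95
```

View pics/s5.png

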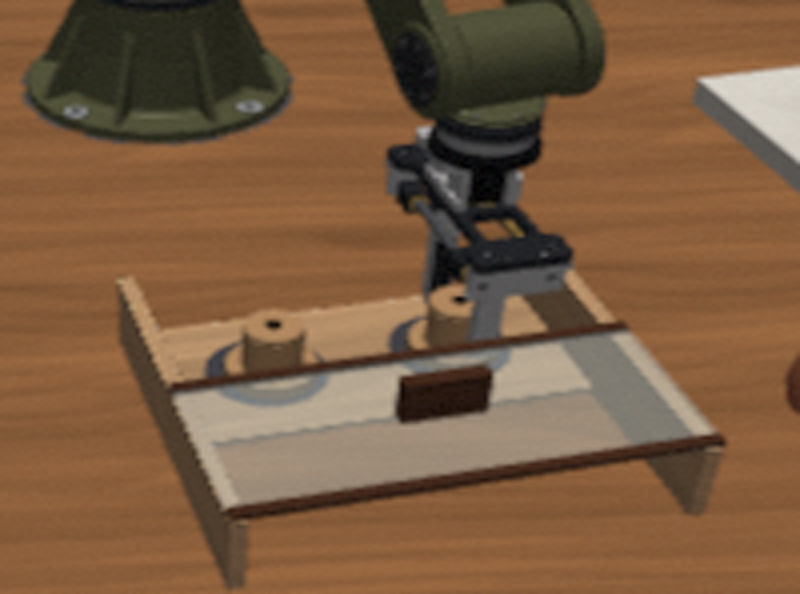

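```bash
python3 - <<'E'
from h import *
s=camera("scene");T=np.linalg.inv(s["world_from_camera"]);o=status.get_obs()
r=R.from_euler('xyz',o["eef_rot"])
for d in (.0375,.048):
  for z in(0,.03,.06):
    p=np.array(o["ee_pos"])+r.apply([0,d,-z]);q=T[:3,:3]@p+T[:3,3];u=s["fx"]*q[0]/q[2]+s["cx"];v=s["fy"]*q[1]/q[2]+s["cy"]
    print(d,z,(u+.4-275)*4,(v+.4-155)*3.3)
E
```

```text
0.0375 0 478.79074830691843 354.9595364025128
0.0375 0.03 483.2341111569226 327.9402598832887
0.0375 0.06 487.80724384930363 300.13187669567054
0.048 0 484.32586077745464 362.69925373731877
0.048 0.03 488.87764523813007 335.6202898763068
0.048 0.06 493.56322366457994 307.7453740111244
```

The projected finger pixel matches the picture, so the alignment is good. Closing.

```bash
python3 -m jog '[[0,-0.002,0.003,0,0,0,-0.1],[0,-0.002,0.003,0,0,0,-0.1],[0,-0.002,0.003,0,0,0,-0.1],[0,-0.002,0.003,0,0,0,-0.1],[0,-0.002,0.003,0,0,0,-0.5],[0,-0.002,0.003,0,0,0,-1],[0,-0.002,0.003,0,0,0,-1],[0,-0.002,0.003,0,0,0,-1],[0,-0.002,0.003,0,0,0,-1],[0,-0.002,0.003,0,0,0,-1]]' 30; python3 - <<'E'
from h import *
togo((.4905,.1835,.031),100)
E
```

```text
time_s: 9.05
ee_pos: [0.4911, 0.1842, 0.0313]
eef_rot: [3.138, -0.001, 1.745]
force: [-2.1, -0.3, 3.3]
grip_width: 0.0438
shift [-0.0006 -0.0007  0.0003] turn [ 0.002  -0.0004 -0.0004] pos [0.4911 0.1842 0.0313] rot [ 3.1384e+00 -6.0000e-04  1.7447e+00] F [-2.14 -0.27  3.3 ] w 0.0438 t 9.05
```

```bash
python3 -m jog '[[0,0,-0.01,0,0,0,-1],[0,0,-0.03,0,0,0,-1],[0,0,-0.05,0,0,0,-1],[0,0,-0.06,0,0,0,-1],[0,0,-0.06,0,0,0,-1],[0,0,-0.06,0,0,0,-1],[0,0,-0.06,0,0,0,-1],[0,0,-0.06,0,0,0,-1],[0,0,-0.06,0,0,0,-1]]' 30; for i in 1 2 3 4 5; do python3 -m jog '[[0,0,0,0,0,0,-1]]' 30 | grep force; done;  python3 - <<'E'
from h import *
togo((.4905,.1835,.031),100)
print(status.get_obs()["tau"],status.get_obs()["moment"])
s=camera("scene")
cv2.imwrite("pics/s6.png",cv2.resize(s["image"][155:335,275:475],None,fx=4,fy=3.3,interpolation=cv2.INTER_CUBIC)[:,:,::-1])
E
```

```text
time_s: 9.95
ee_pos: [0.4907, 0.184, 0.0908]
eef_rot: [3.139, -0.001, 1.745]
force: [-0.5, 0.0, -4.5]
grip_width: 0.0436
force: [0.1, 0.5, -5.1]
force: [-0.5, -0.3, -4.5]
force: [0.6, -0.2, -5.0]
force: [-0.8, 0.2, -3.6]
force: [0.2, -0.2, -4.3]
shift [-0.0005 -0.0002  0.0592] turn [ 0.0009 -0.0003 -0.0004] pos [0.4905 0.184  0.0902] rot [ 3.1401e+00 -4.0000e-04  1.7447e+00] F [ 0.2  -0.16 -4.33] w 0.0437 t 10.45
[-7.18941319e-04 -5.50319874e+01 -3.25222814e+01  6.77539269e-02
  2.03245960e-03 -8.24621361e-05] [-0.01597805 -0.10990621 -0.00554796]
```

View pics/s6.png

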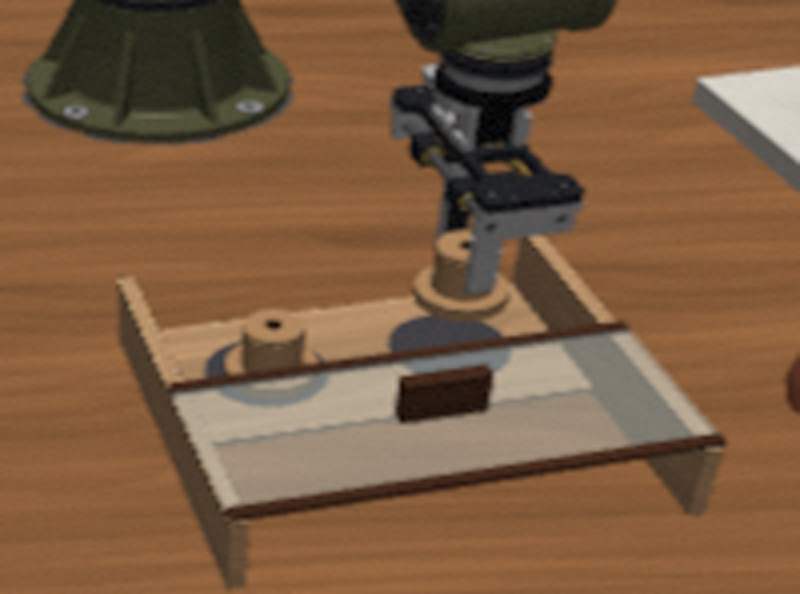

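The left foot is lifted and reads about 4.5 N, so it's likely the heavy one. I'll set it back and feel the other.

```bash
python3 -m jog '[[0,0,0.02,0,0,0,-1],[0,0,0.04,0,0,0,-1],[0,0,0.05,0,0,0,-1],[0,0,0.054,0,0,0,-1],[0,0,0.057,0,0,0,-1],[0,0,0.059,0,0,0,-1],[0,0,0.059,0,0,0,-1],[0,0,0.059,0,0,0,-1]]' 30;python3 -c "
from h import *
togo((.4905,.1835,.031),100)"
```

```text
time_s: 11.3
ee_pos: [0.4909, 0.1841, 0.0317]
eef_rot: [3.139, -0.0, 1.745]
force: [-0.9, 0.2, -3.4]
grip_width: 0.0435
shift [-0.0005 -0.0005  0.0007] turn [ 0.0014 -0.0003 -0.0004] pos [0.4909 0.1841 0.0317] rot [ 3.1394e+00 -5.0000e-04  1.7447e+00] F [-0.91  0.19 -3.43] w 0.0435 t 11.3
```

```bash
python3 -m jog '[[0,0,0.001,0,0,0,-1],[0,0,0.001,0,0,0,-1]]' 30; python3 -m jog '[[0,0,0,0,0,0,0.3],[0,0,0,0,0,0,0.6],[0,0,0,0,0,0,0.6],[0,0,0,0,0,0,0.6],[0,0,0,0,0,0,0.6],[0,0,-0.03,0,0,0,0.6],[0,0,-0.07,0,0,0,0.6],[0,0,-0.11,0,0,0,0.6],[-0.05,0,-0.11,0,0,0,0.6],[-0.1,0,-0.11,0,0,0,0.6],[-0.13,0,-0.11,0,0,0,0.6],[-0.13,0,-0.11,0,0,0,0.6]]'; for i in 1 2 3; do python3 -m jog '[[0,0,0,0,0,0,0.6]]' | grep force; done; python3 -c "
from h import *
s=camera('scene')
cv2.imwrite('pics/s7.png',cv2.resize(s['image'][155:335,275:475],None,fx=4,fy=3.3,interpolation=cv2.INTER_CUBIC)[:,:,::-1])
togo((.515,.0465,.031),100)"
```

```text
time_s: 11.5
ee_pos: [0.491, 0.1842, 0.0313]
eef_rot: [3.139, -0.001, 1.745]
force: [-3.9, -0.3, 4.5]
grip_width: 0.0437
time_s: 12.7
ee_pos: [0.5136, 0.053, 0.1413]
eef_rot: [3.139, -0.0, 1.741]
force: [-0.4, -0.6, 0.6]
grip_width: 0.075
force: [0.6, 0.6, 0.3]
force: [0.6, 0.9, 0.3]
force: [0.1, 0.3, -0.1]
shift [-8.000e-03 -1.000e-04  1.102e-01] turn [ 0.0018 -0.0003 -0.0024] pos [0.5134 0.0543 0.1412] rot [ 3.1388e+00 -6.0000e-04  1.7416e+00] F [-0.33 -0.26  0.28] w 0.0751 t 13.05
```

View pics/s7.png

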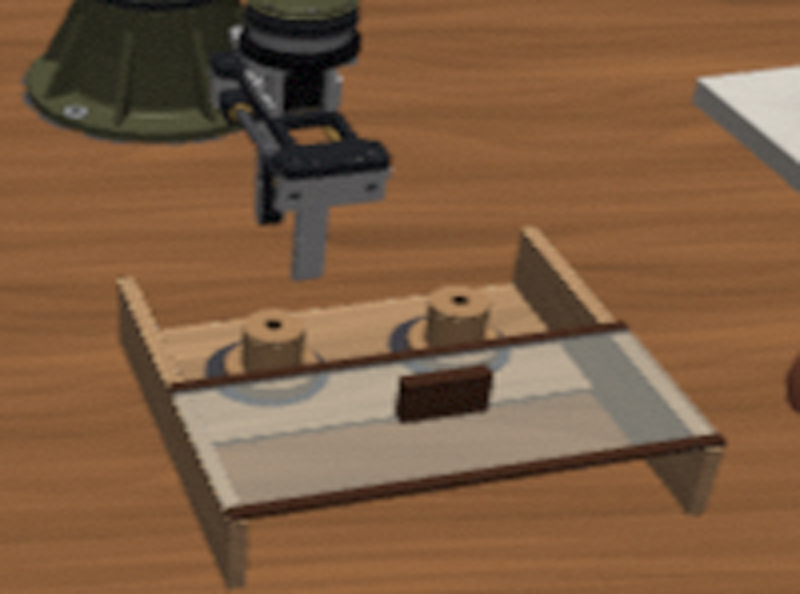

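Both feet are upright and the empty bias is about +0.2 N. Now the right foot.

```bash
python3 -m jog '[[-0.008,0,0.03,0.002,0,0,0.6],[-0.008,0,0.07,0.002,0,0,0.6],[-0.008,0,0.09,0.002,0,0,0.6],[-0.008,0,0.1,0.002,0,0,0.6],[-0.008,0,0.107,0.002,0,0,0.6],[-0.008,0,0.11,0.002,0,0,0.6],[-0.008,0,0.11,0.002,0,0,0.6]]' 30; python3 -c "
from h import *
togo((.515,.0465,.031),100)"
```

```text
time_s: 13.75
ee_pos: [0.5154, 0.0466, 0.0317]
eef_rot: [3.141, -0.0, 1.742]
force: [-0.8, 0.2, 0.8]
grip_width: 0.0751
shift [-0.0001 -0.0004  0.0007] turn [ 0.0003 -0.0003 -0.0023] pos [0.5154 0.0466 0.0317] rot [ 3.1411e+00 -4.0000e-04  1.7418e+00] F [-0.79  0.22  0.8 ] w 0.0751 t 13.75
```

```bash
python3 -m jog '[[0,0,0,0,0,0,-0.1],[0,0,0,0,0,0,-0.1],[0,0,0,0,0,0,-0.1],[0,0,0,0,0,0,-0.3],[0,0,0,0,0,0,-0.5],[0,0,0,0,0,0,-1],[0,0,0,0,0,0,-1],[0,0,0,0,0,0,-1],[0,0,0,0,0,0,-1]]' 30; python3 -m jog '[[0,0,-0.01,0,0,0,-1],[0,0,-0.03,0,0,0,-1],[0,0,-0.05,0,0,0,-1],[0,0,-0.06,0,0,0,-1],[0,0,-0.06,0,0,0,-1],[0,0,-0.06,0,0,0,-1],[0,0,-0.06,0,0,0,-1],[0,0,-0.06,0,0,0,-1],[0,0,-0.06,0,0,0,-1]]' 30; for i in 1 2 3 4 5; do python3 -m jog '[[0,0,0,0,0,0,-1]]' 30 | grep force; done;  python3 - <<'E'
from h import *
togo((.515,.0465,.031),100)
s=camera("scene")
cv2.imwrite("pics/s8.png",cv2.resize(s["image"][155:335,275:475],None,fx=4,fy=3.3,interpolation=cv2.INTER_CUBIC)[:,:,::-1])
E
```

```text
time_s: 14.65
ee_pos: [0.5155, 0.0467, 0.0319]
eef_rot: [3.141, -0.0, 1.742]
force: [-2.3, -0.4, 5.2]
grip_width: 0.0433
time_s: 15.55
ee_pos: [0.5152, 0.0466, 0.0913]
eef_rot: [-3.141, -0.001, 1.742]
force: [-0.6, -0.0, -1.5]
grip_width: 0.0435
force: [-0.6, 0.3, -2.6]
force: [-0.2, -0.2, -1.8]
force: [0.1, -0.9, -0.8]
force: [0.7, 0.0, -2.4]
force: [-0.5, -0.0, -1.9]
shift [-0.0001 -0.      0.0598] turn [-0.0007 -0.0004 -0.0023] pos [0.5151 0.0466 0.0908] rot [-3.1405e+00 -6.0000e-04  1.7418e+00] F [-0.54 -0.04 -1.86] w 0.044 t 16.05
```

View pics/s8.png

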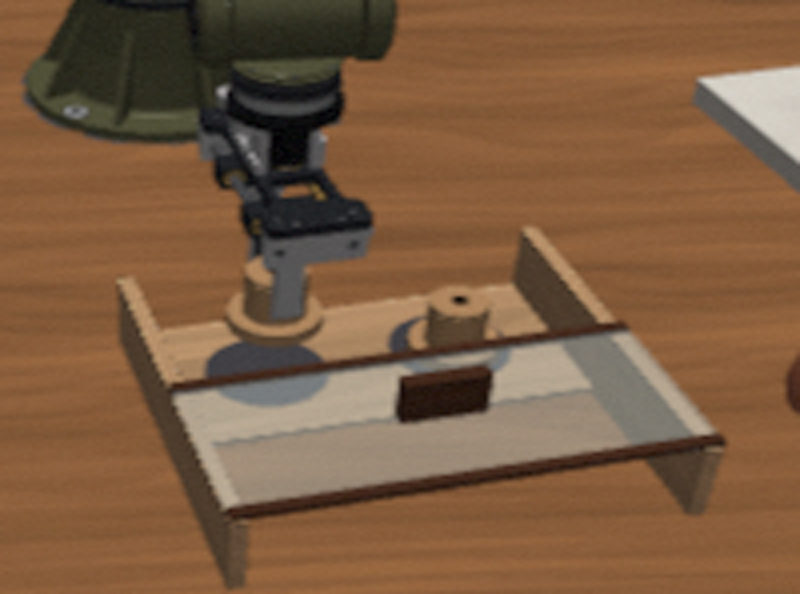

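The right foot reads about 1.9 N against 4.6 N, so the left foot is the heavy one. I'll stand the right foot back.

```bash
python3 -m jog '[[0,0,0.02,0,0,0,-1],[0,0,0.04,0,0,0,-1],[0,0,0.05,0,0,0,-1],[0,0,0.054,0,0,0,-1],[0,0,0.057,0,0,0,-1],[0,0,0.059,0,0,0,-1],[0,0,0.06,0,0,0,-1],[0,0,0.06,0,0,0,-1]]' 30; python3 -c "
from h import *
togo((.515,.0465,.031),100)"
```

```text
time_s: 16.9
ee_pos: [0.5153, 0.0466, 0.0319]
eef_rot: [-3.141, -0.0, 1.742]
force: [-3.5, 0.0, 5.7]
grip_width: 0.0437
shift [-0.0001 -0.0003  0.0009] turn [-0.0001 -0.0003 -0.0022] pos [0.5153 0.0466 0.0319] rot [-3.1415e+00 -4.0000e-04  1.7418e+00] F [-3.52  0.03  5.7 ] w 0.0437 t 16.9
```

```bash
python3 -m jog '[[0,0,0,0,0,0,0.3],[0,0,0,0,0,0,0.6],[0,0,0,0,0,0,0.6],[0,0,0,0,0,0,0.6],[0,0,0,0,0,0,0.6],[0,0,0,0,0,0,0.6],[0,0,-0.03,0,0,0,0.6],[0,0,-0.07,0,0,0,0.6],[0,0,-0.11,0,0,0,0.6],[0.05,0,-0.11,0,0,0,0.6],[0.1,0,-0.11,0,0,0,0.6],[0.139,0,-0.11,0,0,0,0.6],[0.139,0,-0.11,0,0,0,0.6],[0.139,0,-0.11,0,0,0,0.6]]'; python3 -c "
from h import *
s=camera('scene')
cv2.imwrite('pics/s9.png',cv2.resize(s['image'][155:335,275:475],None,fx=4,fy=3.3,interpolation=cv2.INTER_CUBIC)[:,:,::-1])
togo((.491,.184,.031),100)"
```

```text
time_s: 18.3
ee_pos: [0.4915, 0.184, 0.1418]
eef_rot: [-3.141, -0.0, 1.744]
force: [0.5, -1.1, 0.1]
grip_width: 0.0751
shift [ 0.0009 -0.0005  0.1108] turn [-0.0002 -0.0002 -0.0021] pos [0.4917 0.1832 0.1418] rot [-3.1413e+00 -3.0000e-04  1.7421e+00] F [ 0.01  0.28 -0.7 ] w 0.0752 t 18.35
```

View pics/s9.png

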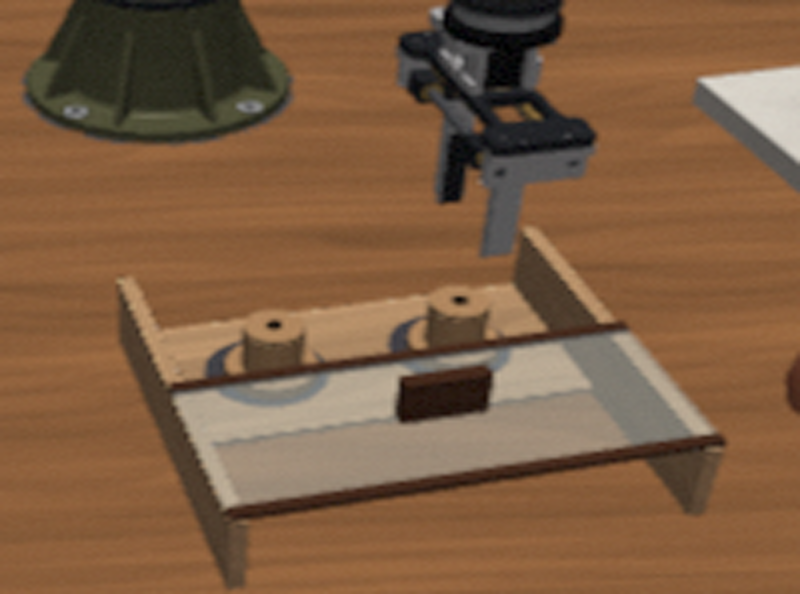

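Both feet stand upright on their discs. Picking the left (heavy) foot.

```bash
python3 -m jog '[[0.001,0,0.03,0,0,0,0.6],[0.001,0,0.07,0,0,0,0.6],[0.001,0,0.09,0,0,0,0.6],[0.001,0,0.1,0,0,0,0.6],[0.001,0,0.107,0,0,0,0.6],[0.001,0,0.11,0,0,0,0.6],[0.001,0,0.11,0,0,0,0.6],[0.001,0,0.11,0,0,0,-0.1],[0.001,0,0.11,0,0,0,-0.1],[0.001,0,0.11,0,0,0,-0.1],[0.001,0,0.11,0,0,0,-0.3],[0.001,0,0.11,0,0,0,-0.6],[0.001,0,0.11,0,0,0,-1],[0.001,0,0.11,0,0,0,-1],[0.001,0,0.11,0,0,0,-1],[0.001,0,0.11,0,0,0,-1]]' 30; python3 -m jog '[[0,0,-0.01,0,0,0,-1],[0,0,-0.03,0,0,0,-1],[0,0,-0.06,0,0,0,-1],[0,0,-0.09,0,0,0,-1],[0,0,-0.12,0,0,0,-1],[0,0,-0.14,0,0,0,-1],[0,0,-0.14,0,0,0,-1],[0,0,-0.14,0,0,0,-1],[0,0,-0.14,0,0,0,-1]]' 30; python3 -c "
from h import *
togo((.429,-.243,.155),70)"
```

```text
time_s: 19.95
ee_pos: [0.4915, 0.1842, 0.032]
eef_rot: [-3.141, -0.0, 1.742]
force: [-3.0, -0.4, 5.2]
grip_width: 0.0435
time_s: 20.85
ee_pos: [0.4909, 0.184, 0.1704]
eef_rot: [-3.139, 0.0, 1.742]
force: [-0.1, 0.2, -4.6]
grip_width: 0.0436
shift [-0.4102 -0.1337  0.0158] turn [-0.0018  0.0005  0.3313] pos [0.4909 0.184  0.1704] rot [-3.1387  0.      1.7422] F [-0.06  0.18 -4.57] w 0.0436 t 20.85
```

```bash
python3 -m jog '[[-0.01,-0.003,0,0,0,0.01,-1],[-0.03,-0.01,0,0,0,0.03,-1],[-0.06,-0.02,0,0,0,0.05,-1],[-0.09,-0.03,0,0,0,0.08,-1],[-0.12,-0.04,0,0,0,0.1,-1],[-0.15,-0.05,0,0,0,0.13,-1],[-0.18,-0.06,0,0,0,0.15,-1],[-0.21,-0.07,0,0,0,0.17,-1],[-0.24,-0.08,0,0,0,0.2,-1],[-0.27,-0.09,0.005,0,0,0.22,-1],[-0.3,-0.1,0.01,0,0,0.24,-1],[-0.33,-0.11,0.015,0,0,0.27,-1],[-0.36,-0.12,0.02,0,0,0.29,-1],[-0.385,-0.127,0.022,0,0,0.31,-1],[-0.4,-0.131,0.022,0,0,0.32,-1],[-0.41,-0.134,0.022,0,0,0.33,-1],[-0.41,-0.134,0.022,0,0,0.33,-1],[-0.41,-0.134,0.022,0,0,0.33,-1],[-0.41,-0.134,0.022,0,0,0.33,-1],[-0.41,-0.134,0.022,0,0,0.33,-1]]' 30; python3 -m jog '[[0,0,0,0,0,0,-1],[0,0,0,0,0,0,-1],[0,0,0,0,0,0,-1],[0,0,0,0,0,0,-1],[0,0,0,0,0,0,-1]]' 30; python3 - <<'E'
from h import *
togo((.429,-.243,.148),70)
for n in("scene","top"):cv2.imwrite(f"pics/{n}9.png",camera(n)["image"][:,:,::-1])
E
```

```text
time_s: 22.85
ee_pos: [0.4289, -0.2422, 0.1489]
eef_rot: [-3.139, 0.001, 1.225]
force: [0.3, 1.1, -4.5]
grip_width: 0.0433
time_s: 23.35
ee_pos: [0.4289, -0.2422, 0.1489]
eef_rot: [-3.139, 0.001, 1.225]
force: [0.5, -0.9, -4.2]
grip_width: 0.0438
shift [-0.0007  0.0004  0.0009] turn [-0.0015  0.0009  0.0021] pos [ 0.4289 -0.2422  0.1489] rot [-3.1392e+00  1.4000e-03  1.2250e+00] F [ 0.53 -0.9  -4.16] w 0.0438 t 23.35
```

View pics/scene9.png

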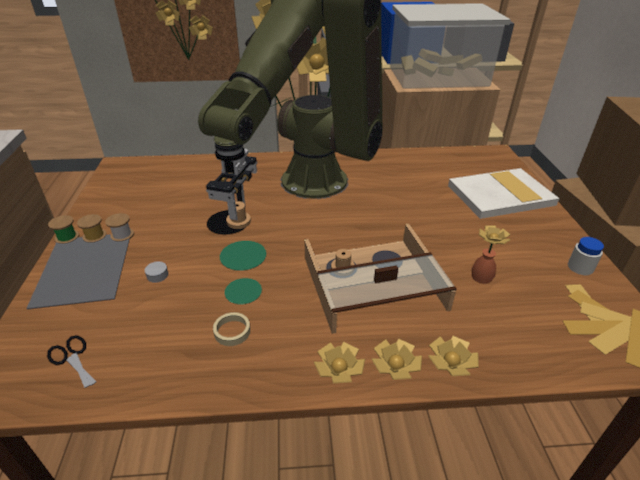

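View pics/top9.png

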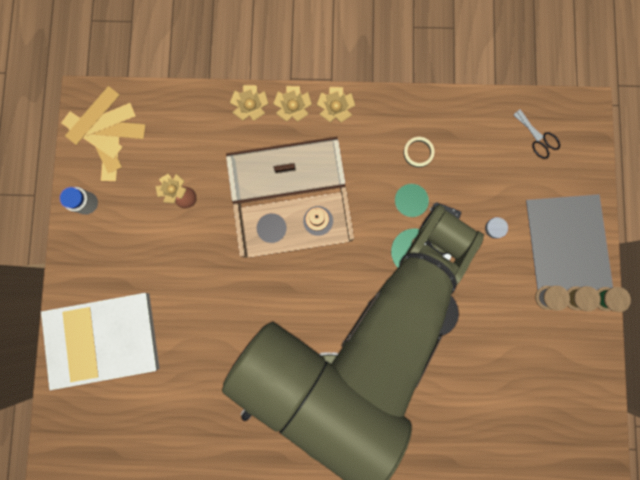

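The foot is held upright, its base at about (237,222) in the scene view. The right foot stands in the tray at (317,219) in the top view with the cover open, and the tape, vase and tin look unmoved. One last numeric check before handing in.

```bash
python3 - <<'E'
from h import *
from station import ctrl
s=camera("scene");c=camera("top")
print("foot base",onz(s,(237,221),.133).round(3),"mat",(.429,-.243))
print("tape",onz(c,(419,152),.024).round(3),"tin",onz(c,(497,228),.028).round(3))
print(np.round(status.get_obs()["joint_vel"],3));togo((.429,-.243,.148),70)
a=cv2.imread("pics/top0.png").astype(int);b=cv2.imread("pics/top9.png").astype(int)
for n,(x0,y0,x1,y1) in dict(tape=(400,132,438,172),vase=(155,172,200,212),tin=(484,214,512,242)).items():print(n,abs(a-b)[y0:y1,x0:x1].mean())
ctrl.hand_in()
E
```

```text
foot base [ 0.438 -0.247  0.133] mat (0.429, -0.243)
tape [ 0.724 -0.25   0.024] tin [ 0.5   -0.477  0.028]
[ 0.    -0.     0.    -0.    -0.001  0.002]
shift [-0.0007  0.0004  0.0009] turn [-0.0015  0.0009  0.0021] pos [ 0.4289 -0.2422  0.1489] rot [-3.1393e+00  1.4000e-03  1.2250e+00] F [ 0.03 -0.04 -4.12] w 0.0436 t 23.55
tape 1.3210526315789475
vase 1.3216666666666668
tin 1.4136904761904763
the job is handed in; nothing more can be done
```

I finished the task and handed it in at 23.6 s of robot time. The arm is still holding the heavier foot over the green mat; `hand_in` reported no verdict.

- **Cover:** I slid it open until it met its stop. The push against the stop peaked at about 45 N at the wrist, and the last picture shows the cover still open.
- **Weighing:** the left foot pulled about 4.6 N and the right about 1.9 N, so the left holds the steel core. I lifted each about 60 mm and stood it back on its disc.
- **Final hold:** the left foot is upright and still in the gripper. Its middle is about 154 mm above the table, and the gripper is within 1 mm of the measured mat centre.
- **Check that differed slightly:** a rough camera sighting put the held foot about 10 mm from the mat centre, still well inside the 50 mm limit.
- **Left as they were:** the right foot stands upright and free in the tray. Before-and-after pictures of the tape, vase and tin show no movement.

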